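# Hold the lid caddy against the bar upstand while it is screwed on

### The job

Be the third hand while a colleague on the customer side screws the loose plywood lid caddy to the bar's upstand. Bring the caddy up gently, standing on the counter with its tall back flat against the upstand and centred between the two blue tape marks, then press it to the upstand with a steady push of about 10 N (a kilo's weight) for at least three seconds, and finish still pressing, without letting go. Leave everything else on the bar where it stands.

Things in the scene. Friction and masses are not known exactly. Their poses are not given: they have to be found in the camera images.
- caddy: Loose lid caddy, an open pale plywood box 260 mm wide (y), 120 deep (x), about 0.5 kg, on four 2 mm plastic glides (slides on the counter at about 1 N). Origin: centre of its underside; x points from its low front to its tall back, z up. Outer back face at x = +60 mm, 112 high; front and side walls 70 high, 9 thick. In the middle a divider runs front to back; its top is the carrying handle.
- caddy_handle (a point): Centre of the caddy's carrying handle, 99 mm above the underside, on the caddy's middle, with its axes. The handle is a bar along the caddy's x: 99 mm long, 12 thick (across y), 26 high (86 to 112 above the underside), with a 21 mm hand slot below it. The box is open 115 mm to each side of it (only 56 mm high partitions there).
- upstand: The bar's low upstand, rigid and fixed to the counter: a plywood board 640 mm long (y), 110 high, 22 thick, clad with timber slats on the customer side. Origin: counter level, middle of its front face (plane x = 0, looking to the robot); x points through it to the customer side, z up. It stands at a slightly different place and yaw each time.
- upstand_mark (a point): On the upstand's front face at counter level, midway between the two blue tape marks (24 mm wide strips folded over the top edge, inner edges 264 mm apart, one caddy's width), with the upstand's axes. The middle of the caddy's back foot belongs here.
- caddy_back (a point): Middle of the lower edge of the caddy's outer back face, 60 mm behind its origin, at underside level, with the caddy's axes.
- jug: Bystander: steel milk jug, 86 mm wide, 100 mm high, with a bent-wire handle. Origin under its centre.
- cup: Bystander: white ceramic cup with handle, 66 mm wide, 58 mm high. Origin under its centre.
- jar: Bystander: amber glass jar with steel lid, 80 mm wide, 130 mm high. Origin under its centre.
- carton: Bystander: white and green drink carton, 70 x 70 x 192 mm. Origin under its centre.
- tamper: Bystander: dark coffee tamper standing on a black rubber mat, 58 mm wide, 90 mm high. Origin under its centre.

How it is judged (in metres and radians):
On the way:
1. the caddy stands flat against the upstand between the tape marks and is pressed to it with 4 to 17 N, steadily for two and a half seconds (contact force between caddy and upstand between 4 and 17 N and x of caddy_back in the frame of upstand_mark above -0.004 m and y of caddy_back in the frame of upstand_mark between -0.01 and 0.01 m and height (world z) of caddy below 0.004 m and angle between the x axis of caddy and the x axis of upstand, either way round below 0.035 rad and angle between caddy's own z axis and vertical below 0.035 rad), for 2.5 s.
At the end, for the whole second after the job is handed in: The robot is still holding the caddy pressed to the upstand with 4 to 17 N and at rest; the caddy stands on the counter (foot within 4 mm, upright within 2 degrees), its back flat on the upstand (within 4 mm and 2 degrees) and centred between the tape marks within 10 mm (all of step 1 and contact force between any of the fingers, the arm and caddy above 2 N and linear speed of caddy below 0.01 m/s); the arm keeps its last pose, push and grip.
It fails at once if the caddy is rammed into the upstand (over 40 N) (contact force between caddy and upstand above 40 N).
It fails at once if another thing on the bar is shifted by more than 25 mm or knocked over (distance of any of jug, cup, jar, carton, tamper from where it was at the start of the episode above 0.025 m or angle between any of jug, cup, jar, carton, tamper's own z axis and vertical above 0.3 rad).
It fails at once if the caddy is tipped over (angle between caddy's own z axis and vertical above 0.5 rad).
It also fails if it takes over 51 s, if anything falls off the work surface, if the arm or the gripper's body presses on something with over 40 N, if the wrist force passes 120 N, or if a joint passes its speed limit or range.

### The arm

A 6-joint arm with a two-finger parallel gripper is mounted at the origin on the work surface. World frame = base frame: x ahead of the robot, y to its left, z up, the work surface at z = 0. Lengths are in mm, angles in degrees, forces in N, time in s.
With the tool pointing down it reaches from about 350 to 850 mm from the base axis. Payload 8.1 kg.
Tool frame: the origin (TCP) lies midway between the tips of the shut fingers; the grasp point (between the pads) lies 19 mm behind it; x points along the fingers, y is the direction in which the jaws open and shut, and the axes are right-handed (so a half turn about x gives the same grasp; the last joint's range is limited). The gripper opens to 85 mm and grips with 20 to 120 N. Pads are 22 mm wide; open, the fingers measure 114 mm over their backs; the gripper's body (76 mm by 85 mm) begins 54 mm behind the grasp point. The pads swing forward as they close: fully open they stand 13 mm farther back than shut.
Start: joints at [-77.086, 7.471, 85.268, -0, 87.261, -4.893], TCP at [183.512, -571.252, 231.292] pointing down, gripper open.
Joint ranges: [-169.43, 169.43], [-51.17, 129.36], [1.28, 143.12], [-76.62, 256.62], [0, 156.53], [-152.29, 152.29]. Speed limits (degrees/s): [136.94, 136.94, 159.86, 180, 180, 180].

### API

Orientations are given as [roll, pitch, yaw] about the fixed x, y, z axes, in that order (R = Rz(yaw) Ry(pitch) Rx(roll)).
In Python, from bench import r gives the robot as it stands.
- The arm moves only by the tool move_arm, never from a script. Its argument "deltas" is a list of rows, each a list of 2 entries, a list of its own where there are three numbers: the shift along the tool's x, y, z in mm, then the turn about the tool's x in degrees. A call has 1 to 12 rows; each row is the pose to reach, as a shift and turn from the pose measured when the call began, along the tool's axes at that moment; what a row does not reach only later rows make up. A row lasts 1/8 s, in which the tool goes at most 62.5 mm and 10.7 degrees, less where a joint would pass 70% of its speed; a pose out of reach is approached as far as the arm can. A call with a gripper value outside its range is refused whole. "jaw" is the opening, from -1 (shut) to 1 (fully open), set as the call begins (left out, the last holds). The fingers move at their own pace and stop on an object; "squeeze" is the grip in N (left out, the last holds). Time passes only in rows, so rows that repeat a pose let the fingers close. It gives the time, the measured TCP pose, the force and the opening at its end, in the units of the state.
- r.sense(): the state, without advancing time (a new reading comes with each control period).
- r.snapshot(name): name is "side" or "top"; returns (picture, depth): 420x560x3 uint8, red, green, blue; 420x560 float32, mm along the optical axis (not along the pixel's ray), 0 where there is no reading.
- r.get_calibration(name): a dict with "fovy" (degrees; the focal length in pixels is half the picture's height over the tangent of half this angle, whatever the lens; pixels are square), "cx", "cy" (the principal point, pixels), "position" and "attitude" of the camera in the world. Camera axes: x right, y down, z forward; pixel columns grow to the right and rows downward; lengths in mm; the calibration is good to about 2 mm. A picture is of the moment at which its call begins. get_calibration takes no time and is no camera call.
- r.hand_in(): hands the job in, once; it reports no verdict.
The state is a dict: "time": time; "joint_pos": joint angles; "qd": joint speeds; "joint_efforts": joint torques, N m; "tool_pos": TCP position; "tcp_rot": TCP orientation; "ft_force": force on the tool from outside, world axes, zero at the start; "wrist_torque": the same for the moment, N m; "finger_gap": finger opening in mm.
Only numpy, scipy, OpenCV 4.12 (cv2) and the standard library are available. Lean on these libraries where they do the work, as an engineer would, in place of code of your own. Each camera call takes 0.05 s, during which the arm holds its last target. There are 200 camera calls.

## Working session

There is one attempt and no reset: what is moved stays moved. The work goes in short steps, Python scripts to look and compute and a tool call to move; the robot and the scene stay as the last step left them, time stands still between calls to the robot, and variables do not carry over. Pictures are saved under pics/ and viewed, about 8 in all and at most 12, crops included, and the job is handed in when it is done.

Besides the shell and the picture viewer there is one more tool, called by a JSON object that holds its "api" and its "payload". move_arm: Moves the arm, as the interface text tells. Its arguments: {"type":"object","properties":{"deltas":{"type":"array","items":{"type":"array"}},"jaw":{"type":"number"},"squeeze":{"type":"number"}},"required":["deltas"]}

```bash
mkdir -p pics; ls
cat > h.py <<'E'
import numpy as np, cv2
from bench import r
from scipy.spatial.transform import Rotation as Ro
def cam(n):
    c=r.get_calibration(n); return c
def cloud(n,depth):
    c=r.get_calibration(n); f=210/np.tan(np.radians(c["fovy"]/2))
    v,u=np.mgrid[0:420,0:560]; 
    p=np.stack([(u-c["cx"])/f*depth,(v-c["cy"])/f*depth,depth],-1)
    a=np.array(c["attitude"],float)
    R=a if a.shape==(3,3) else Ro.from_euler("xyz",a,degrees=True).as_matrix()
    return p@R.T+np.array(c["position"])
E
python3 - <<'E'
from h import *
print(r.sense())
for n in("side","top"):
    print(r.get_calibration(n))
    p,d=r.snapshot(n); np.savez(f"{n}0.npz",p=p,d=d)
    cv2.imwrite(f"pics/{n}0.png",p[...,::-1])
E
```

```text
pics
{'time': 0.0, 'joint_pos': array([-7.70863404e+01,  7.51330779e+00,  8.53323468e+01,  2.55190282e-04,
        8.72617889e+01, -4.89406115e+00]), 'qd': array([-0.00759189, -0.09676339, -0.04622954, -0.08528411,  0.05483788,
        0.00389967]), 'joint_efforts': array([-1.77616850e-03, -5.69403255e+01, -5.00556242e+01, -4.39940886e-04,
        1.47786172e-02,  5.89993078e-05]), 'tool_pos': array([ 183.37876865, -570.6895201 ,  230.23381032]), 'tcp_rot': array([-95.02997704,  89.89255621, 102.77773128]), 'ft_force': array([0.30089904, 0.16805505, 0.75480088]), 'wrist_torque': array([ 0.02059157, -0.04875817, -0.00908872]), 'finger_gap': 85.32662915743457}
{'fovy': 44.291168536170694, 'cx': 286.237996351172, 'cy': 212.99692973026623, 'position': array([ 483.44843955, 1278.6245699 , 1329.21826329]), 'attitude': array([-134.83986428,    0.18722809, -175.9067059 ])}
{'fovy': 56.5700328497227, 'cx': 280.055404777902, 'cy': 213.19058573251573, 'position': array([ 458.24441493,   51.81605682, 1493.04267671]), 'attitude': array([-1.75976671e+02, -4.27638317e-03, -9.01000780e+01])}
```

View pics/top0.png

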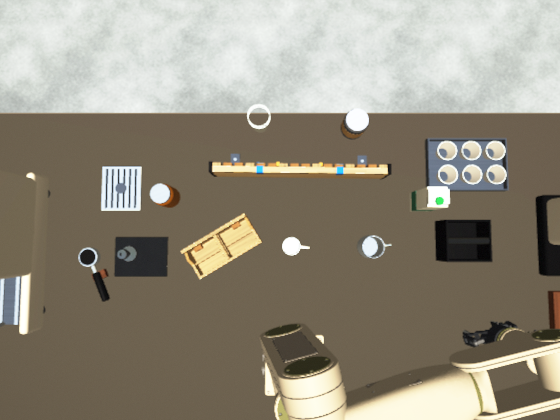

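View pics/side0.png

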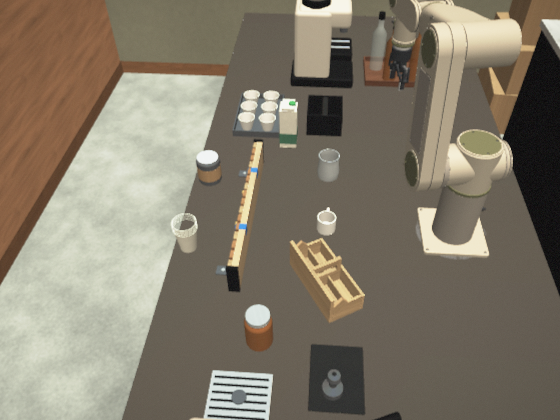

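Top view: the caddy is at about (222,246), turned roughly 30°. The upstand runs (210,168) to (390,170) with blue tape at (260,169) and (340,171). The cup is at (291,246), the jug at (372,246) and an amber jar at (165,195). Next I measure these with the depth image.

Run:
```python
from h import *
C={}
for n in("side","top"):
    z=np.load(n+"0.npz"); P=cloud(n,z["d"].astype(float)); P[z["d"]==0]=np.nan; C[n]=(z["p"],P)
p,P=C["top"]
print("table z",np.nanmedian(P[300:320,180:250,2]))
for n in C:
    p,P=C[n]; hsv=cv2.cvtColor(p,cv2.COLOR_RGB2HSV)
    X,Y,Z=P[...,0],P[...,1],P[...,2]
    b=cv2.inRange(hsv,(95,150,80),(125,255,255))>0
    b&=(Z>60)&(Z<135)&(abs(X-720)<150)
    k,l,s,c=cv2.connectedComponentsWithStats(b.astype(np.uint8))
    for i in range(1,k):
        if s[i,4]>5: m=l==i; print(n,"tape",s[i,4],np.median(P[m],0).round(1),P[m][:,1].min(),P[m][:,1].max())
    # upstand top
    m=(Z>95)&(Z<125)&(X>600)&(X<820)&(Y>-300)&(Y<280)
    print(n,"upst px",m.sum())
    q=P[m]
    l=cv2.fitLine(q[:,:2].astype(np.float32),cv2.DIST_HUBER,0,.01,.01).ravel();print(n,"line",l,np.degrees(np.arctan2(-l[0],l[1])), "z",np.median(q[:,2]))
    d=(q[:,:2]-l[2:])@np.array([l[1],-l[0]])*np.sign(l[1]); print("perp pct",np.percentile(d,[1,5,25,50,75,95,99]).round(1), "along",q[:,1].min(),q[:,1].max())
    # caddy
    m=(Z>20)&(Z<125)&(X>380)&(X<620)&(Y>80)&(Y<310)
    q=P[m]; print(n,"caddy",q.min(0),q.max(0)); 
    rect=cv2.minAreaRect(q[:,:2].astype(np.float32)); print("rect",rect)
    t=q[q[:,2]>92]; print("tall",len(t),cv2.minAreaRect(t[:,:2].astype(np.float32)))
    h=[]
    z=((Z>92)&m)
    v,u=np.nonzero(z); img=cv2.resize(np.where(z[...,None],np.uint8([255,0,0]),p)[v.min()-25:v.max()+35,u.min()-25:u.max()+35],None,fx=4,fy=4,interpolation=0)
    cv2.imwrite(f"pics/c_{n}.png",img[...,::-1]); print(img.shape)
    for nm,x0,x1,y0,y1 in(("jug",440,560,-280,-140),("cup",440,560,-80,40),("jar",560,700,220,420)):
        m=(Z>20)&(X>x0)&(X<x1)&(Y>y0)&(Y<y1); 
        if m.any(): print(nm,P[m].min(0).round(),P[m].max(0).round())
```

```text
table z 0.5696080100033214
side tape 12 [ 708.6 -162.2  108.8] -169.58573647654907 -152.4549449949168
side tape 22 [711.9 127.8 111. ] 118.88072696260201 137.5404266143221
side upst px 1227
side line [1.4576829e-02 9.9989372e-01 7.1650281e+02 2.4794970e+01] -0.83522034 z 108.65720531412671
perp pct [-16.1 -15.2  -8.9   0.    9.7  17.2  19. ] along -299.6710139978395 279.7705590419995
side caddy [380.01902607 118.03358453  20.0116705 ] [554.16437855 309.95308767 120.37809142]
rect ((458.5855407714844, 228.88552856445312), (123.94189453125, 194.0244598388672), 30.542192459106445)
tall 447 ((479.5467224121094, 218.96836853027344), (119.52922058105469, 152.37106323242188), 40.684104919433594)
(388, 444, 3)
jug [ 440. -276.   21.] [ 475. -233.  107.]
cup [440. -25.  20.] [471.  40.  62.]
top tape 35 [714.2 126.6 110.8] 119.24050144452076 133.94672647063683
top tape 41 [ 709.9 -162.7  110.9] -170.7821429980144 -152.19809828241807
top upst px 1496
top line [ 1.5809549e-02  9.9987501e-01  7.1514044e+02 -1.1415988e+01] -0.90585816 z 109.36958603373796
perp pct [-14.8 -14.1  -8.3  -0.    9.3  17.7  19.6] along -299.8437955792742 279.68736865361683
top caddy [381.12987736 119.2168784   20.01714565] [554.21610746 309.8406539  119.34628302]
rect ((456.1346130371094, 230.81724548339844), (120.21669006347656, 189.75350952148438), 30.857624053955078)
tall 291 ((483.7401123046875, 218.53390502929688), (110.45062255859375, 151.0141143798828), 42.08760452270508)
(420, 412, 3)
jug [ 442. -277.   28.] [ 475. -239.  107.]
cup [442. -21.  30.] [468.  37.  66.]
```

View pics/c_top.png

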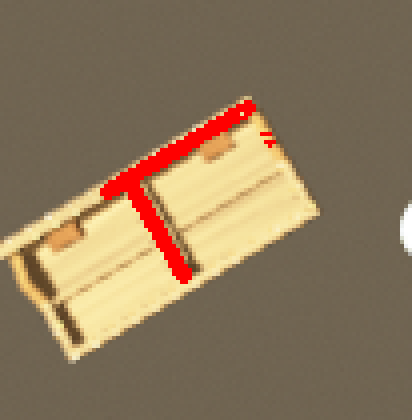

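Run:
```python
from h import *
for n in("side","top"):
    z=np.load(n+"0.npz"); P=cloud(n,z["d"].astype(float)); P[z["d"]==0]=np.nan
    X,Y,Z=P[...,0],P[...,1],P[...,2]
    m=(Z>20)&(Z<125)&(X>340)&(X<600)&(Y>80)&(Y<370)
    k,l,s,c=cv2.connectedComponentsWithStats(m.astype(np.uint8)); m=l==1+s[1:,4].argmax()
    q=P[m]; print(n,"caddy",cv2.minAreaRect(q[:,:2].astype(np.float32)),q.max(0),q.min(0))
    t=q[q[:,2]>88]
    a=np.radians(30); 
    # back line vs handle
    u=t[:,:2]@np.array([np.cos(a),np.sin(a)]); v=t[:,:2]@np.array([-np.sin(a),np.cos(a)])
    for sg in (1,):
        # caddy yaw guesses: separate handle = points well before the back
        for yaw in (30,-30,):
            a=np.radians(yaw); R=np.array([[np.cos(a),np.sin(a)],[-np.sin(a),np.cos(a)]]); w=t[:,:2]@R.T
            back=w[:,0]>w[:,0].max()-18
            print(yaw,"x",w[:,0].min(),w[:,0].max(),back.sum(),"handle y",np.percentile(w[~back][:,1],[5,50,95]), "span back y",w[back][:,1].min(),w[back][:,1].max())
            hh=t[~back]; li=cv2.fitLine(hh[:,:2].astype(np.float32),cv2.DIST_HUBER,0,.01,.01).ravel(); print("handle fit",li,np.degrees(np.arctan2(li[1],li[0])),hh.min(0),hh.max(0))
            hb=t[back]; li=cv2.fitLine(hb[:,:2].astype(np.float32),cv2.DIST_HUBER,0,.01,.01).ravel(); print("back fit",li,np.degrees(np.arctan2(-li[0],li[1])))
    for nm,x0,x1,y0,y1 in(("jug",380,560,-280,-120),("cup",380,560,-80,60),("jar",560,720,280,420)):
        m=(Z>20)&(X>x0)&(X<x1)&(Y>y0)&(Y<y1); 
        if m.any(): print(nm,P[m].min(0).round(),P[m].max(0).round())
```

```text
side caddy ((439.4049377441406, 261.145751953125), (124.2343521118164, 268.781982421875), 30.70473289489746) [554.16437855 369.94995704 120.37809142] [340.15535531 118.03358453  20.0116705 ]
30 x 454.04869064991374 574.1785013232624 409 handle y [-112.80750597   11.98511525   15.88461645] span back y -120.99050435590453 102.86293886426233
handle fit [  0.8627841    0.50557256 432.4975     263.40015   ] 30.369366 [391.30063716 161.26423239  88.23962868] [528.73226889 290.01132799 117.20404747]
back fit [  0.51342154  -0.85813653 495.0268     279.25482   ] -149.10799
-30 x 190.88421761335783 388.47741349390594 39 handle y [408.68107767 473.01358172 533.32536721] span back y 401.1241447468615 448.16025185665063
handle fit [  0.50630796  -0.8623527  483.7325     286.33963   ] -59.58178 [391.30063716 162.71831204  88.12357004] [543.2136888  369.37612431 120.37809142]
back fit [  0.65937895   0.7518108  543.7322     185.00644   ] -41.252525
jug [ 396. -279.   21.] [ 475. -232.  107.]
cup [405. -49.  20.] [471.  49.  63.]
jar [704. 280.  20.] [720. 312. 120.]
top caddy ((438.0118103027344, 
[... 327 characters left out ...]
7687737   0.48071414 435.73434    256.7608    ] 28.732054 [393.80709828 156.19795428  88.18061062] [532.49981569 285.26628207 118.49043588]
back fit [  0.5158811  -0.8566602 491.7964    273.7399   ] -148.94363
-30 x 186.6476324296236 388.9384070166425 27 handle y [405.85863704 469.80461028 530.07924425] span back y 399.16143306267446 443.04875307106914
handle fit [  0.5088406  -0.8608607 481.56277   283.57303  ] -59.41336 [393.80709828 156.19795428  88.1214791 ] [542.37423477 369.78588025 119.34628302]
back fit [  0.6711474    0.74132395 539.06024    178.98314   ] -42.15568
jug [ 397. -280.   21.] [ 475. -239.  107.]
cup [406. -56.  26.] [468.  41.  66.]
jar [705. 280.  32.] [718. 306. 120.]
```

Run:
```python
from h import *
for n in("side","top"):
    z=np.load(n+"0.npz"); P=cloud(n,z["d"].astype(float)); P[z["d"]==0]=np.nan
    X,Y,Z=P[...,0],P[...,1],P[...,2]
    m=(Z>20)&(Z<125)&(X>290)&(X<590)&(Y>80)&(Y<430)
    k,l,s,c=cv2.connectedComponentsWithStats(m.astype(np.uint8)); m=l==1+s[1:,4].argmax()
    q=P[m]; (c,wh,a)=cv2.minAreaRect(q[:,:2].astype(np.float32)); print(n,"caddy",c,wh,a,q.max(0),q.min(0))
    a=np.radians(30.8 if a<45 else a); R=np.array([[np.cos(a),np.sin(a)],[-np.sin(a),np.cos(a)]])
    w=(q[:,:2]-c)@R.T
    for lo,hi in((55,75),(102,125)):
        k=(q[:,2]>lo)&(q[:,2]<hi); print(lo,"x",np.percentile(w[k][:,0],[0,2,98,100]).round(1),"y",np.percentile(w[k][:,1],[0,2,98,100]).round(1))
    k=(q[:,2]>102)&(w[:,0]<40)&(abs(w[:,1])<60); print("handle",w[k].mean(0),np.percentile(w[k],[5,95],axis=0).round(1),np.median(q[k],0).round(1))
    for nm,x0,x1,y0,y1 in(("cup",380,560,-80,70),("jar",560,720,380,540)):
        m=(Z>20)&(X>x0)&(X<x1)&(Y>y0)&(Y<y1); 
        if m.any(): print(nm,P[m].min(0).round(),P[m].max(0).round())
s=r.sense();print(Ro.from_euler("xyz",s["tcp_rot"],degrees=True).as_matrix().round(3),s["tool_pos"])
```

```text
side caddy (439.25152587890625, 261.40411376953125) (124.2343521118164, 269.3829650878906) 30.70473289489746 [554.16437855 408.42175404 120.37809142] [320.28889018 118.03358453  20.0116705 ]
55 x [-62.3 -60.1  60.3  61.5] y [-134.6 -125.6  132.2  134. ]
102 x [-52.  -44.6  60.3  62.1] y [-128.4 -119.5  127.2  132.9]
handle [-5.26644631  3.5419571 ] [[-47.5  -3.8]
 [ 35.5   9.7]] [432.4 262.9 110.4]
cup [405. -49.  20.] [471.  49.  63.]
jar [585. 439.  20.] [663. 518. 138.]
top caddy (438.04913330078125, 261.1438293457031) (120.21029663085938, 260.4452819824219) 30.820466995239258 [554.21610746 400.06429106 119.34628302] [321.37880097 119.2168784   20.01714565]
55 x [-60.  -59.8  47.9  48.6] y [-130.2 -128.9  127.5  130.2]
102 x [-50.9 -42.9  59.5  60.1] y [-130.1 -122.8  121.6  128.6]
handle [-4.89086028 -0.69141033] [[-45.3  -6. ]
 [ 35.9   5.1]] [434.5 258.3 111.5]
cup [406. -56.  26.] [468.  41.  66.]
jar [585. 433.  21.] [663. 505. 139.]
[[-0.     0.306 -0.952]
 [ 0.002 -0.952 -0.306]
 [-1.    -0.002 -0.   ]] [ 183.41864063 -570.74166401  230.33941458]
```

{"api": "move_arm", "payload": {"deltas": [[[0,-40,-47],0],[[0,-80,-93],0],[[0,-121,-140],-2],[[0,-161,-186],-4],[[0,-201,-233],-6],[[0,-242,-280],-8],[[0,-282,-326],-10],[[0,-322,-373],-13],[[0,-378,-391],-13],[[0,-434,-408],-13],[[0,-490,-426],-13],[[0,-546,-444],-13]], "jaw": 1, "squeeze": 40}}

```text
time: 1.6
tool_pos: [438.6, 86.7, 231.1]
tcp_rot: [-108.3, 89.9, 102.5]
ft_force: [0.9, -0.5, -0.1]
finger_gap: 85.3
```

```bash
cat >> h.py <<'E'
def go(xy,yaw,z):
    """shift/turn in tool axes to reach TCP (x,y,z), ty at angle yaw-90 deg (world)"""
    s=r.sense(); R=Ro.from_euler("xyz",s["tcp_rot"],degrees=True).as_matrix()
    a=np.degrees(np.arctan2(R[1,1],R[0,1])); 
    print("t",s["time"],"tcp",s["tool_pos"].round(1),"yaw",round(a+90,2),"tilt",R[2].round(4),"f",s["ft_force"].round(2),"tq",s["wrist_torque"].round(2),"gap",round(s["finger_gap"],1))
    print("shift",(R.T@(np.r_[xy,z]-s["tool_pos"])).round(1),"turn",round(-(yaw-90-a),2))
E
python3 -c "
from h import *
go((438,261),30.8,230);go((438,261),30.8,80);print(r.sense()['joint_pos'])"
```

```text
t 1.6 tcp [438.6  86.7 231.1] yaw 30.8 tilt [-1.0e+00 -1.5e-03 -5.0e-04] f [ 0.92 -0.5  -0.09] tq [ 0.   -0.06  0.01] gap 85.3
shift [   1.4 -150.   -88.7] turn 0.0
t 1.6 tcp [438.6  86.7 231.1] yaw 30.8 tilt [-1.0e+00 -1.5e-03 -5.0e-04] f [ 0.92 -0.5  -0.09] tq [ 0.   -0.06  0.01] gap 85.3
shift [ 151.4 -149.8  -88.6] turn 0.0
[ 4.53289770e+00 -1.69342945e+01  1.08353542e+02  9.04685390e-02
  8.85934789e+01  6.37292524e+01]
```

{"api": "move_arm", "payload": {"deltas": [[[0,-50,-30],0],[[0,-100,-59],0],[[0,-150,-89],0],[[20,-150,-89],0],[[50,-150,-89],0],[[80,-150,-89],0],[[110,-150,-89],0],[[130,-150,-89],0],[[145,-150,-89],0],[[152,-150,-89],0],[[152,-150,-89],0]]}}

```text
time: 2.98
tool_pos: [438.1, 261.1, 79.2]
tcp_rot: [-89.6, 89.9, 121.2]
ft_force: [0.6, 0.1, 0.6]
finger_gap: 85.5
```

```bash
python3 -c "
from h import *
go((438,261),30.8,80)
for n in('top','side'):
    p,d=r.snapshot(n); cv2.imwrite('pics/%s1.png'%n,p[...,::-1])
    c=p[180:310,150:290] if n=='top' else p[200:350,250:400]
    cv2.imwrite('pics/%s1c.png'%n,cv2.resize(c[...,::-1],None,fx=4,fy=4))
"
```

```text
t 2.975 tcp [438.1 261.1  79.2] yaw 30.79 tilt [-1.     -0.0015  0.    ] f [0.57 0.12 0.57] tq [-0.03  0.01  0.02] gap 85.5
shift [-0.8 -0.   0.2] turn -0.01
```

View pics/side1c.png

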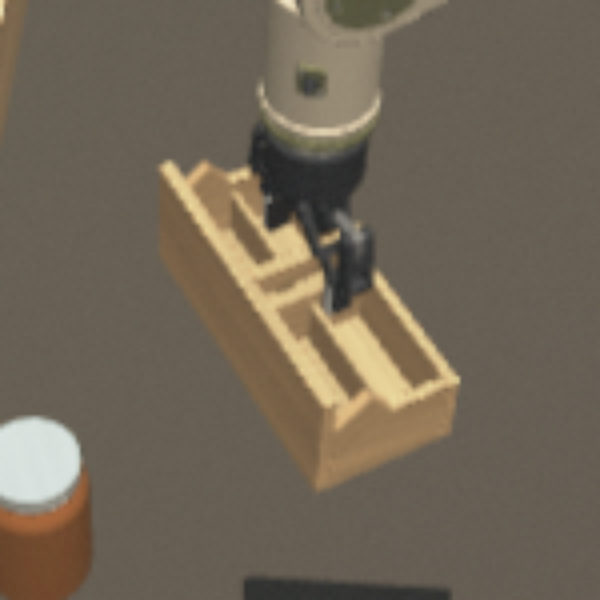

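The crop of the side camera shows the fingers straddling the handle, one each side at about (280,210) and (345,270), with the caddy unmoved. Next I close the jaws.

{"api": "move_arm", "payload": {"deltas": [[[0,0,0],0],[[0,0,0],0],[[0,0,0],0],[[0,0,0],0],[[0,0,0],0],[[0,0,0],0]], "jaw": -1, "squeeze": 50}}

```text
time: 3.82
tool_pos: [438.9, 261.6, 80.4]
tcp_rot: [-146.1, 89.9, 64.7]
ft_force: [0.0, 0.5, 2.5]
finger_gap: 11.3
```

```bash
python3 -c "
from h import *
go((470,270),30.8,80);go((580,160),-0.9,80);go((612,-17),-0.9,80)"
```

```text
t 3.825 tcp [438.9 261.6  80.4] yaw 30.8 tilt [-1.     -0.0014 -0.0021] f [0.03 0.53 2.5 ] tq [-0.07  0.02  0.  ] gap 11.3
shift [  0.4   8.7 -31. ] turn 0.0
t 3.825 tcp [438.9 261.6  80.4] yaw 30.8 tilt [-1.     -0.0014 -0.0021] f [0.03 0.53 2.5 ] tq [-0.07  0.02  0.  ] gap 11.3
shift [  0.3 159.5 -69.1] turn 31.7
t 3.825 tcp [438.9 261.6  80.4] yaw 30.8 tilt [-1.     -0.0014 -0.0021] f [0.03 0.53 2.5 ] tq [-0.07  0.02  0.  ] gap 11.3
shift [-1.00e-01  3.28e+02 -6.00e+00] turn 31.7
```

{"api": "move_arm", "payload": {"deltas": [[[0,10,-4],2],[[0,28,-12],5],[[0,50,-20],8],[[0,72,-29],12],[[0,94,-38],16],[[0,116,-40],19],[[0,138,-42],23],[[0,160,-44],26],[[0,182,-45],29],[[0,203,-46],31],[[0,216,-47],31.7],[[0,216,-47],31.7]]}}

```text
time: 5.32
tool_pos: [590.9, 98.6, 80.4]
tcp_rot: [-148.2, 89.9, 30.8]
ft_force: [1.4, -2.7, 4.0]
finger_gap: 11.5
```

```bash
python3 -c "
from h import *
go((620,-17),-0.9,80)"
```

```text
t 5.325 tcp [590.9  98.6  80.4] yaw -0.99 tilt [-1.     -0.0013 -0.0021] f [ 1.38 -2.72  4.03] tq [-0.43 -0.21 -0.06] gap 11.5
shift [  0.3 115.  -31.1] turn -0.09
```

{"api": "move_arm", "payload": {"deltas": [[[0,10,-3],0],[[0,28,-8],0],[[0,48,-13],0],[[0,68,-18],0],[[0,88,-23],0],[[0,105,-27],0],[[0,115,-27],0],[[0,115,-27],0],[[0,115,-27],0]]}}

```text
time: 6.45
tool_pos: [616.1, -17.6, 80.4]
tcp_rot: [-168.0, 89.9, 11.0]
ft_force: [0.6, -2.9, 4.4]
finger_gap: 10.9
```

```bash
cat >> h.py <<'E'
def caddy():
    """pose of caddy vs upstand from the top camera: back wall top, side walls, tape"""
    p,d=r.snapshot("top"); P=cloud("top",d.astype(float)); P[d==0]=np.nan
    X,Y,Z=P[...,0],P[...,1],P[...,2]
    hsv=cv2.cvtColor(p,cv2.COLOR_RGB2HSV)
    m=(Z>20)&(Z<85)&(X>500)&(X<690)&(Y>-250)&(Y<250)
    k,l,s,c=cv2.connectedComponentsWithStats(m.astype(np.uint8)); 
    for y0,y1,nm in((-400,-15,"right"),(-15,400,"left")):
        for lo,hi in((55,85),):
            q=P[m&(Y>y0)&(Y<y1)&(Z>lo)&(Z<hi)&(X>590)&(X<640)]
            print(nm,"wall y",np.percentile(q[:,1],[0,2,10,90,98,100]).round(1))
    q=P[(Z>55)&(Z<85)&(X>540)&(X<590)&(Y>-130)&(Y<95)]
    if len(q):
        l=cv2.fitLine(q[:,:2].astype(np.float32),cv2.DIST_HUBER,0,.01,.01).ravel(); print("front wall",l[2:],np.degrees(np.arctan2(-l[0],l[1])))
    b=(cv2.inRange(hsv,(95,150,80),(125,255,255))>0)&(Z>60)&(Z<135)&(abs(X-720)<60)
    k,l,s,c=cv2.connectedComponentsWithStats(b.astype(np.uint8))
    for i in range(1,k):
        if s[i,4]>5: print("tape",P[l==i].mean(0).round(1))
    cv2.imwrite("pics/t_%.1f.png"%r.sense()["time"],cv2.resize(p[120:270,200:400],None,fx=4,fy=4)[...,::-1])
    return p,P
E
python3 -c "
from h import *
go((639,-17),-0.9,80);caddy()"; ls pics
```

```text
t 6.45 tcp [616.1 -17.6  80.4] yaw -1.02 tilt [-1.0e+00 -5.0e-04 -2.4e-03] f [ 0.62 -2.86  4.36] tq [-0.41  0.01 -0.08] gap 10.9
shift [  0.5  -1.  -22.9] turn -0.12
right wall y [-148.8 -147.2 -146.  -140.1 -139.6 -139. ]
left wall y [  7.4  50.6  80.5 110.3 110.4 110.4]
front wall [558.9738    -12.6766615] -0.23316647
tape [714.1 126.6 111.3]
tape [ 709.6 -161.8  110.5]
c_side.png
c_top.png
side0.png
side1.png
side1c.png
t_6.5.png
top0.png
top1.png
top1c.png
```

View pics/t_6.5.png

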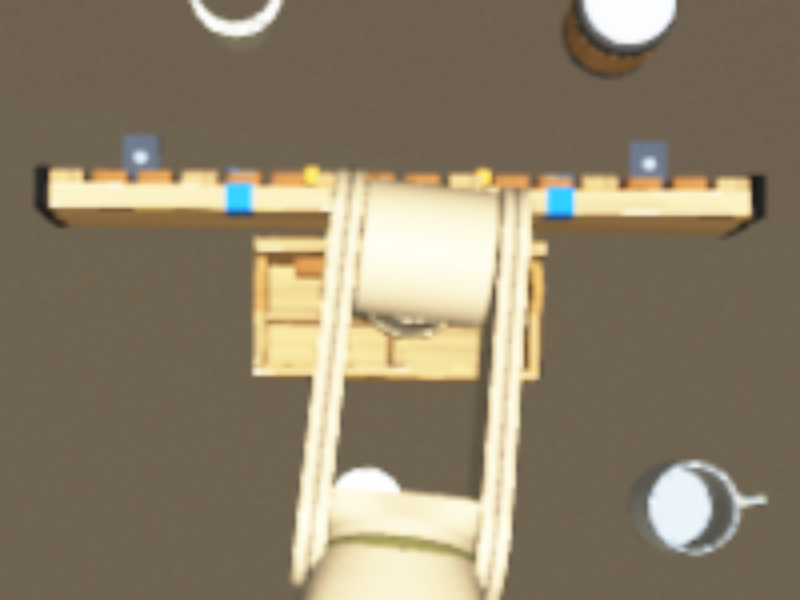

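The crop shows the caddy squarely in front of the upstand and between the tape marks at (238,197) and (560,202). It is about 23 mm short of the upstand and 1–2 mm too far right. I'll approach to about 5 mm and then creep.

{"api": "move_arm", "payload": {"deltas": [[[0,0,-3],0],[[0,-1,-6],0],[[0,-2,-9],0],[[0,-2,-12],0],[[0,-2,-15],0],[[0,-2,-17],0],[[0,-2,-17],0],[[0,-2,-17],0]]}}

```text
time: 7.5
tool_pos: [632.8, -14.8, 80.4]
tcp_rot: [-147.9, 89.9, 31.1]
ft_force: [-2.8, 0.8, 5.8]
finger_gap: 11.4
```

```bash
python3 -c "
from h import *
for i in range(3): go((639,-17),-0.9,80)
p,P=caddy()
p,d=r.snapshot('side'); cv2.imwrite('pics/s2.png',cv2.resize(p[130:300,200:380],None,fx=4,fy=3.5)[...,::-1])"
```

```text
t 7.5 tcp [632.8 -14.8  80.4] yaw -0.95 tilt [-1.     -0.0011 -0.0017] f [-2.78  0.78  5.8 ] tq [-0.01  0.16 -0.03] gap 11.4
shift [ 0.4  2.1 -6.3] turn -0.05
t 7.5 tcp [632.8 -14.8  80.4] yaw -0.95 tilt [-1.     -0.0011 -0.0017] f [-2.78  0.78  5.8 ] tq [-0.01  0.16 -0.03] gap 11.4
shift [ 0.4  2.1 -6.3] turn -0.05
t 7.5 tcp [632.8 -14.8  80.4] yaw -0.95 tilt [-1.     -0.0011 -0.0017] f [-2.78  0.78  5.8 ] tq [-0.01  0.16 -0.03] gap 11.4
shift [ 0.4  2.1 -6.3] turn -0.05
right wall y [-146.  -145.9 -143.  -102.1  -66.9  -66.6]
left wall y [-11.  -10.9  60.1 112.8 113.9 114. ]
front wall [575.6649    -5.753162] -1.3705364
tape [714.1 126.6 111. ]
tape [ 709.6 -161.5  111.7]
```

View pics/s2.png

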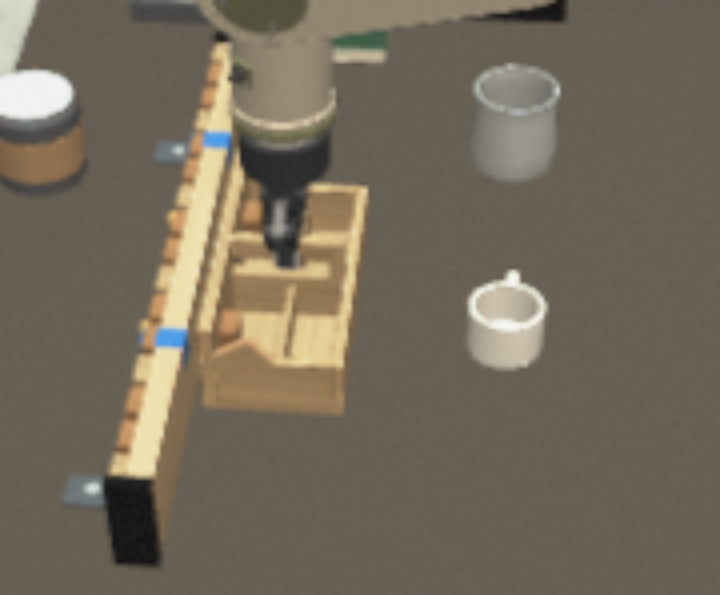

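{"api": "move_arm", "payload": {"deltas": [[[0,0,-1.5],0],[[0,0,-3],0],[[0,0,-4],0],[[0,0,-4.5],0],[[0,0,-5],0],[[0,0,-5],0]]}}

```text
time: 8.35
tool_pos: [637.2, -14.1, 80.4]
tcp_rot: [-111.9, 89.9, 67.2]
ft_force: [-2.8, -0.4, 5.3]
finger_gap: 11.2
```

{"api": "move_arm", "payload": {"deltas": [[[0,0.5,-0.5],0],[[0,1,-1],0],[[0,1,-1.5],0],[[0,1,-2],0],[[0,1,-2],0]]}}

```text
time: 8.98
tool_pos: [638.8, -14.2, 80.4]
tcp_rot: [-76.8, 89.9, 102.4]
ft_force: [-2.4, 1.1, 6.5]
finger_gap: 11.4
```

{"api": "move_arm", "payload": {"deltas": [[[0,0.5,-0.5],0],[[0,1,-1],0],[[0,1,-1.5],0],[[0,1,-2],0],[[0,1,-2],0]]}}

```text
time: 9.6
tool_pos: [640.3, -14.4, 80.4]
tcp_rot: [-56.9, 89.8, 122.4]
ft_force: [-3.0, -0.3, 9.1]
finger_gap: 11.6
```

{"api": "move_arm", "payload": {"deltas": [[[0,0.5,-0.5],0],[[0,0.5,-1],0],[[0,0.5,-1.5],0],[[0,0.5,-2],0],[[0,0.5,-2],0]]}}

```text
time: 10.22
tool_pos: [641.8, -14.3, 80.5]
tcp_rot: [-44.4, 89.8, 134.8]
ft_force: [-2.6, -0.8, 7.2]
finger_gap: 11.2
```

```bash
python3 -c "
from h import *
go((642,-17),-0.9,80)
caddy();go((642,-17),-0.9,80)"
```

```text
t 10.225 tcp [641.8 -14.3  80.5] yaw -0.75 tilt [-1.     -0.0025  0.0025] f [-2.59 -0.85  7.17] tq [-0.19  0.28 -0.04] gap 11.2
shift [ 0.5  2.7 -0.3] turn 0.15
right wall y [-143.5 -143.  -142.9 -134.4  -76.6  -66.9]
left wall y [  7.1  11.7  55.3 114.  114.1 114.2]
front wall [584.6767    -5.458387] -0.14591081
tape [713.9 126.5 112.3]
tape [ 709.7 -161.6  111. ]
t 10.275 tcp [641.8 -14.3  80.5] yaw -0.75 tilt [-1.     -0.0025  0.0025] f [-3.61 -0.32  6.97] tq [-0.2   0.29 -0.06] gap 11.3
shift [ 0.5  2.7 -0.3] turn 0.15
```

{"api": "move_arm", "payload": {"deltas": [[[0,1,-0.5],0.1],[[0,2,-1],0.2],[[0,2,-1.5],0.2],[[0,2,-2],0.2],[[0,2,-2],0.2]]}}

```text
time: 10.9
tool_pos: [641.7, -14.3, 80.4]
tcp_rot: [-30.8, 89.5, 148.3]
ft_force: [-12.0, 4.5, 13.8]
finger_gap: 11.6
```

Contact: fx went from −2.6 to −12 N. I'll hold the last target (time passes in camera calls) and check steadiness and pose.

```bash
python3 -c "
from h import *
go((642,-17),-0.9,80)
caddy()
for i in range(30):
    r.snapshot('top')
    if i%5==4: s=r.sense(); print(round(s['time'],2),s['ft_force'].round(1),s['tool_pos'].round(1))
go((642,-17),-0.9,80)
p,d=r.snapshot('side'); P=cloud('side',d.astype(float)); P[d==0]=np.nan
cv2.imwrite('pics/s3.png',cv2.resize(p[130:300,200:380],None,fx=4,fy=3.5)[...,::-1])
X,Y,Z=P[...,0],P[...,1],P[...,2]
q=P[(Z>62)&(Z<80)&(X>560)&(X<605)&(Y>-150)&(Y<110)]; l=cv2.fitLine(q[:,:2].astype(np.float32),cv2.DIST_HUBER,0,.01,.01).ravel(); print('front(side)',l[2:],np.degrees(np.arctan2(-l[0],l[1])),len(q))
"
```

```text
t 10.9 tcp [641.7 -14.3  80.4] yaw -0.85 tilt [-1.     -0.0042  0.007 ] f [-11.99   4.45  13.81] tq [0.46 1.46 0.09] gap 11.6
shift [ 0.4  2.7 -0.3] turn 0.05
right wall y [-143.4 -143.3 -142.7  -86.9  -66.7  -63.2]
left wall y [ 14.7  25.5  73.4 114.  114.1 114.1]
front wall [584.5565    -8.342948] -0.38999444
tape [714.  126.6 111.5]
tape [ 709.9 -161.7  110.3]
11.2 [-12.6   4.4  14.1] [641.7 -14.3  80.4]
11.45 [-12.2   4.7  13.4] [641.7 -14.4  80.4]
11.7 [-12.2   4.6  13.3] [641.7 -14.4  80.4]
11.95 [-12.3   4.4  13. ] [641.7 -14.4  80.4]
12.2 [-13.    4.6  13.6] [641.7 -14.3  80.4]
12.45 [-12.3   3.8  13.4] [641.7 -14.4  80.4]
t 12.45 tcp [641.7 -14.4  80.4] yaw -0.85 tilt [-1.     -0.0041  0.007 ] f [-12.31   3.75  13.35] tq [0.48 1.46 0.18] gap 11.4
shift [ 0.4  2.6 -0.3] turn 0.05
front(side) [586.157      -9.8491535] -0.44001877 170
```

View pics/s3.png

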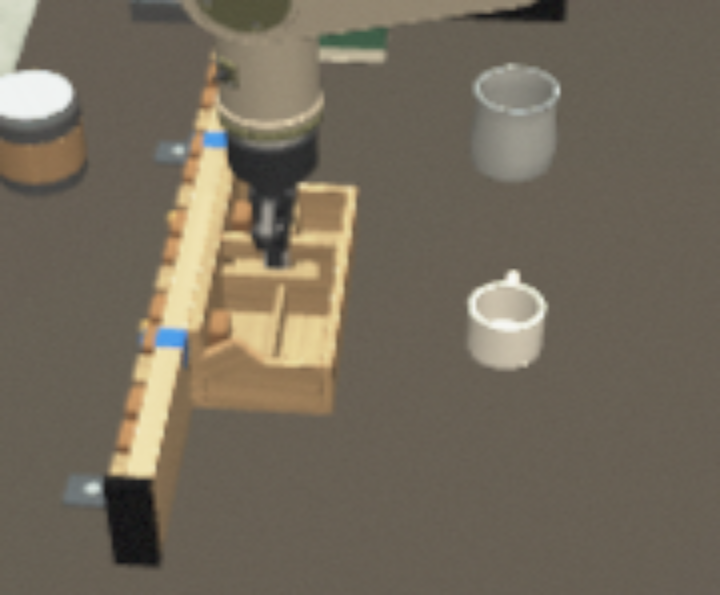

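The caddy's back lies on the upstand between the tape marks at (215,140) and (172,338), and the bystanders are untouched. I'll hold longer and then hand in.

```bash
python3 -c "
from h import *
F=[]
for i in range(60): r.snapshot('top'); F.append(r.sense()['ft_force'])
F=np.array(F); print(F.min(0).round(1),F.max(0).round(1)); go((642,-17),-0.9,80)
if -16<F[:,0].min() and F[:,0].max()<-8: print(r.hand_in())"
```

```text
[-13.3   3.3  12.2] [-11.    5.8  14.2]
t 15.5 tcp [641.7 -14.3  80.4] yaw -0.85 tilt [-1.     -0.0042  0.007 ] f [-12.33   5.45  13.63] tq [0.45 1.45 0.05] gap 11.2
shift [ 0.4  2.7 -0.3] turn 0.05
the job is handed in; nothing more can be done
None
```

I gripped the caddy by its handle, slid it along the counter to the upstand and pressed it there. I handed the job in at 15.5 s with the arm still pressing and gripping.

- **Push:** The wrist read 11.0–13.3 N towards the upstand over the last 3 s, and the push had been steady for about 4.6 s in all. Counter friction takes up to about 4 N of that, so I estimate 8.5–12 N reaches the upstand. I could not measure that contact force directly.
- **Centring:** The caddy's side walls put its middle about 2 mm to the left of the midpoint between the tape marks. I asked for a small correction at the end, but friction held the caddy and it did not move. The limit is 10 mm.
- **Angle:** The gripper's yaw was −0.85° against the upstand's −0.9°. The caddy's front wall measured about −0.4° on both cameras, a difference of about 0.5°, within the 2° limit.
- **Side and down loads:** The arm also pushed down with about 13 N and sideways with about 5 N, and the tool was tilted about 0.5°.
- **Other things on the bar:** In the last side picture the jug and cup stood where they were before. I did not re-measure the jar, carton or tamper after the move.

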